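# Change over a vacuum filter station

### The job

The filter station that is running (funnel on it, red lever in line with its pipe) must be changed over. First turn its valve fully shut, then lift its funnel over upright onto the bare station so that it sits flat inside the rim, put the spare blue cap from the tray flat on the head just vacated, and only then turn the bare station's valve fully open, against its stop. Leave the third, already capped station and everything else on the bench as they are.

Things in the scene. Friction and masses are not known exactly. Their poses are not given: they have to be found in the camera images.
- seat_used (a point): Seat centre on the filter head of the station in use (the funnel stands on it at the start, its lever in line with its pipe). Steel head 68 mm across; white flat seat 62 mm above the bench, 60 mm across inside a rim 4 mm high. Station frame: z up, -x along the pipe from head to valve.
- axis_used (a point): On the vertical spindle of that station's valve, 120 mm from its seat centre along -x, at lever mid-height (80 mm above the bench); station frame. Brass valve body below; pipe 18 mm thick, its axis 38 mm above the bench, runs along x. Fixed base 250 x 100 x 12 mm.
- lever_used (a point): Middle of that valve lever's red sleeve, 50 mm from the spindle axis, 80 mm above the bench. Sleeve 14 mm wide, 14 mm high, 60 mm long (20 to 80 mm from the axis). Site y points outward along the lever.
- valve_used (a joint): That lever's angle: 0 = shut, on its stop, across the pipe, pointing to the station's +y; 1.571 = open, on its other stop, in line with the pipe, pointing to the station's -x, away from the head. Opens anticlockwise from above. Stays where left; friction 0.12 N m.
- seat_bare (a point): Seat centre on the filter head of the bare station (nothing on its head at the start, lever across its pipe). Steel head 68 mm across; white flat seat 62 mm above the bench, 60 mm across inside a rim 4 mm high. Station frame: z up, -x along the pipe from head to valve.
- axis_bare (a point): On the vertical spindle of that station's valve, 120 mm from its seat centre along -x, at lever mid-height (80 mm above the bench); station frame. Brass valve body below; pipe 18 mm thick, its axis 38 mm above the bench, runs along x. Fixed base 250 x 100 x 12 mm.
- lever_bare (a point): Middle of that valve lever's red sleeve, 50 mm from the spindle axis, 80 mm above the bench. Sleeve 14 mm wide, 14 mm high, 60 mm long (20 to 80 mm from the axis). Site y points outward along the lever.
- valve_bare (a joint): That lever's angle: 0 = shut, on its stop, across the pipe, pointing to the station's +y; 1.571 = open, on its other stop, in line with the pipe, pointing to the station's -x, away from the head. Opens anticlockwise from above. Stays where left; friction 0.12 N m.
- seat_third (a point): Seat centre on the filter head of the third station (already capped, lever across its pipe; to be left alone). Steel head 68 mm across; white flat seat 62 mm above the bench, 60 mm across inside a rim 4 mm high. Station frame: z up, -x along the pipe from head to valve.
- axis_third (a point): On the vertical spindle of that station's valve, 120 mm from its seat centre along -x, at lever mid-height (80 mm above the bench); station frame. Brass valve body below; pipe 18 mm thick, its axis 38 mm above the bench, runs along x. Fixed base 250 x 100 x 12 mm.
- lever_third (a point): Middle of that valve lever's red sleeve, 50 mm from the spindle axis, 80 mm above the bench. Sleeve 14 mm wide, 14 mm high, 60 mm long (20 to 80 mm from the axis). Site y points outward along the lever.
- valve_third (a joint): That lever's angle: 0 = shut, on its stop, across the pipe, pointing to the station's +y; 1.571 = open, on its other stop, in line with the pipe, pointing to the station's -x, away from the head. Opens anticlockwise from above. Stays where left; friction 0.12 N m.
- funnel_mid (a point): Half-way up the steel filter funnel, an upright open cup 86 mm high with a thin blue band: origin 43 mm above its underside, on its axis, z up. Foot 52 mm across, straight wall 54 mm across from 30 mm up to the rim, wall 3 mm, about 0.18 kg. It merely stands on its seat.
- spare_cap_mid (a point): Half-way up the spare blue blanking cap lying upright on the tray: a disc 52 mm across and 10 mm thick with an upright stem on top, 22 mm across and 36 mm high (46 mm in all). Origin on its axis 23 mm above its underside, so 13 mm above the disc; z up. About 0.06 kg.
- third_cap_mid (a point): The same point of the identical cap that already stands on the third station; leave it.
- tray: Shallow fixed aluminium tray, 150 x 150 mm, 14 mm high, floor 3 mm thick, on which the spare cap lies. Origin: centre of its underside.
- slide_box: Bystander: orange slide box, 85 x 60 x 35 mm, origin at the centre of its underside. Leave it.
- stain_jar: Bystander: amber open jar, 56 mm across, 75 mm high, origin at the centre of its underside. Leave it.
- dropper: Bystander: white dropper bottle, 40 mm across, 100 mm high, origin at the centre of its underside. Leave it.
- tip_box: Bystander: open blue box, 120 x 85 x 50 mm, origin at the centre of its underside. Leave it.
- reagent: Bystander: amber reagent bottle, 64 mm across, 140 mm high, origin at the centre of its underside. Leave it.
Mind the look-alikes: they are no part of the job. Leave any green look-alike of the part that bears spare_cap_mid alone.

How it is judged:
By the outcome, as a careful person would: the job done as asked, in the order asked, and still so for the second after the job is handed in, with the robot touching nothing.
It also fails if it takes over 72 s, if anything falls off the work surface, if the arm or the gripper's body presses on something with over 40 N, if the wrist force passes 120 N, or if a joint passes its speed limit or range.

### The arm

A 7-joint arm with a two-finger parallel gripper is mounted at the origin on the work surface. World frame = base frame: x ahead of the robot, y to its left, z up, the work surface at z = 0. Lengths are in m, angles in rad, forces in N, time in s.
With the tool pointing down it reaches from about 0.4 to 0.925 m from the base axis. Payload 5.6 kg.
Tool frame: the origin (TCP) lies at the centre of the arm's flange, where the gripper is bolted on; the fingertips stand 173 mm ahead of it and the grasp point (between the pads) lies 155 mm ahead of it; z points along the fingers, y is the line along which they close (so a half turn about z gives the same grasp; the last joint's range is limited). The gripper opens to 85 mm and grips with 20 to 120 N. Pads are 22 mm wide; open, the fingers measure 114 mm over their backs; the gripper's body (76 mm by 85 mm) begins 54 mm behind the grasp point. The pads swing forward as they close: fully open they stand 13 mm farther back than shut.
Start: joints at [1.271, 0.468, -0.012, 1.603, 0.006, 1.071, -0.056], TCP at [0.165, -0.629, 0.405] pointing down, gripper open.
Joint ranges: [-2.53, 2.53], [-0.31, 2.02], [-1.57, 1.55], [0.28, 2.44], [-1.29, 4.43], [0.15, 1.84], [-2.92, 2.92]. Speed limits (rad/s): [2.57, 2.57, 3.14, 3.14, 3.14, 3.14, 3.14].

### API

Orientations are given as a rotation vector (axis times angle).
In Python, from rig import ctrl, imaging gives the robot as it stands.
- The arm moves only by the tool apply_moves, never from a script. Its argument "series" is a list of rows, each a list of 4 numbers: the shift along the tool's x, y, z in mm, then the turn about the tool's z in degrees. A call has 1 to 8 rows; each row shifts and turns the commanded pose from where the row before left it, along the tool's axes as they then stand; what a row does not reach is not made up. A row lasts 1/12 s, in which the tool goes at most 41.7 mm and 7.16 degrees, less where a joint would pass 70% of its speed; a pose out of reach is approached as far as the arm can. A call is refused whole if a number of a shift passes 41.7 or a number of a turn 7.16, either way. A call with a gripper value outside its range is refused whole. "fingers" is the closure, from -1 (fully open) to 1 (shut), set as the call begins (left out, the last holds). The fingers move at their own pace and stop on an object; "grip_force" is the grip in N (left out, the last holds). Time passes only in rows, so rows that do not move let the fingers close. It gives the time, the measured TCP pose, the force, the opening and the grip force at its end, in the units of the state.
- ctrl.state(): the state, without advancing time (a new reading comes with each control period).
- imaging.get_image(name): name is "scene" or "top"; returns (picture, depth): 420x560x3 uint8, blue, green, red; 420x560 float32, m along the optical axis (not along the pixel's ray), 0 where there is no reading.
- imaging.camera_params(name): a dict with "fovy" (degrees; the focal length in pixels is half the picture's height over the tangent of half this angle, whatever the lens; pixels are square), "cx", "cy" (the principal point, pixels), "dist" ([k1, k2, p1, p2, k3] as OpenCV has them; the pictures are not rectified), "pose" (4x4, takes a point from camera to world coordinates). Camera axes: x right, y up, looking along -z (the intrinsics and any distortion apply to the point x, -y, -z); pixel columns grow to the right and rows downward; lengths in m; the calibration is good to about 2 mm. A picture is of the moment at which its call begins. camera_params takes no time and is no camera call.
- ctrl.finish_job(): hands the job in; it is judged then, once.
The state is a dict: "clock": time; "joint_positions": joint angles; "dq": joint speeds; "effort": joint torques, N m; "tool_pos": TCP position; "tool_rot": TCP orientation; "force": force on the tool from outside, world axes, zero at the start; "moment": the same for the moment, N m; "opening": opening from 0.0 (shut) to 1.0 (fully open); "finger_force": force on a finger pad.
Only numpy, scipy, OpenCV 4.12 (cv2) and the standard library are available. Lean on these libraries where they do the work, as an engineer would, in place of code of your own. Each camera call takes 0.05 s, during which the arm holds its last target. There are 200 camera calls.

## Working session

There is one attempt and no reset: what is moved stays moved. The work goes in short steps, Python scripts to look and compute and a tool call to move; the robot and the scene stay as the last step left them, time stands still between calls to the robot, and variables do not carry over. Pictures are saved under pics/ and viewed, at most 12 in all, crops included, and the job is handed in when it is done.

Besides the shell and the picture viewer there is one more tool, called by a JSON object that holds its "op" and its "data". apply_moves: Moves the arm, as the interface text tells. Its arguments: {"type":"object","properties":{"series":{"type":"array"},"fingers":{"type":"number"},"grip_force":{"type":"number"}},"required":["series"]}

```bash
mkdir -p pics
cat > h.py <<'E'
import numpy as np, cv2
from rig import ctrl, imaging
def grab(n):
    im,d=imaging.get_image(n); np.savez('pics/%s.npz'%n,im=im,d=d); return im,d
def K(p,h=420):
    f=h/2/np.tan(np.radians(p['fovy'])/2); return np.array([[f,0,p['cx']],[0,f,p['cy']],[0,0,1]])
def ray(n,uv):
    p=imaging.camera_params(n); P=np.array(p['pose'])
    u=cv2.undistortPoints(np.array(uv,float).reshape(-1,1,2),K(p),np.array(p['dist'])).reshape(-1,2)
    d=np.c_[u[:,0],-u[:,1],-np.ones(len(u))]
    return P[:3,3],d@P[:3,:3].T
def atz(n,uv,z):
    o,d=ray(n,uv); z=np.broadcast_to(z,len(d)); return o+d*((z-o[2])/d[:,2])[:,None]
def cloud(n,d):
    h,w=d.shape; uv=np.stack(np.meshgrid(np.arange(w),np.arange(h)),-1).reshape(-1,2)
    o,r=ray(n,uv); return (o+r*d.reshape(-1,1)).reshape(h,w,3)
E
python3 - <<'E'
from h import *
for n in('scene','top'):
    im,d=grab(n); cv2.imwrite('pics/%s0.png'%n,cv2.resize(im,(800,600)))
    print(imaging.camera_params(n))
print(ctrl.state())
E
```

```text
{'fovy': 42.61166535868868, 'cx': 284.26604161789226, 'cy': 218.48470360473743, 'dist': array([-0.12352541,  0.        ,  0.        ,  0.        ,  0.        ]), 'pose': array([[-0.90063687, -0.28850768,  0.32498699,  1.04220873],
       [ 0.43432354, -0.62288772,  0.65067192,  0.92182754],
       [ 0.01470656,  0.72716862,  0.68630133,  1.05025442],
       [ 0.        ,  0.        ,  0.        ,  1.        ]])}
{'fovy': 45.59260113979935, 'cx': 285.86041162880446, 'cy': 212.7484679823756, 'dist': array([-0.07197615,  0.        ,  0.        ,  0.        ,  0.        ]), 'pose': array([[-0.00499578,  0.99627284, -0.08611308,  0.46291391],
       [-0.99998242, -0.00525221, -0.00275149, -0.00379518],
       [-0.00319352,  0.08609782,  0.99628157,  1.4621142 ],
       [ 0.        ,  0.        ,  0.        ,  1.        ]])}
{'clock': 0.1, 'joint_positions': array([ 1.27097497,  0.46828843, -0.01159306,  1.6035158 ,  0.00602635,
        1.07138275, -0.05629987]), 'dq': array([-1.42654488e-03, -1.75147315e-03,  5.94175153e-04, -1.84836081e-03,
        3.65132487e-04,  6.24580805e-05, -1.70784315e-03]), 'effort': array([ 1.23252601e-03, -5.33514798e+01,  2.16764747e-02, -2.51965123e+01,
        1.14856748e-02,  4.29176100e-03,  2.93745836e-05]), 'tool_pos': array([ 0.16499757, -0.62848523,  0.40384032]), 'tool_rot': array([-3.11422808e+00, -4.02017022e-01,  5.31883346e-04]), 'force': array([ 0.55939764, -0.28873722, -0.25422952]), 'moment': array([-0.01308822, -0.01025051,  0.02265538]), 'finger_force': 0.0, 'opening': 0.9987204853788226}
```

View pics/scene0.png

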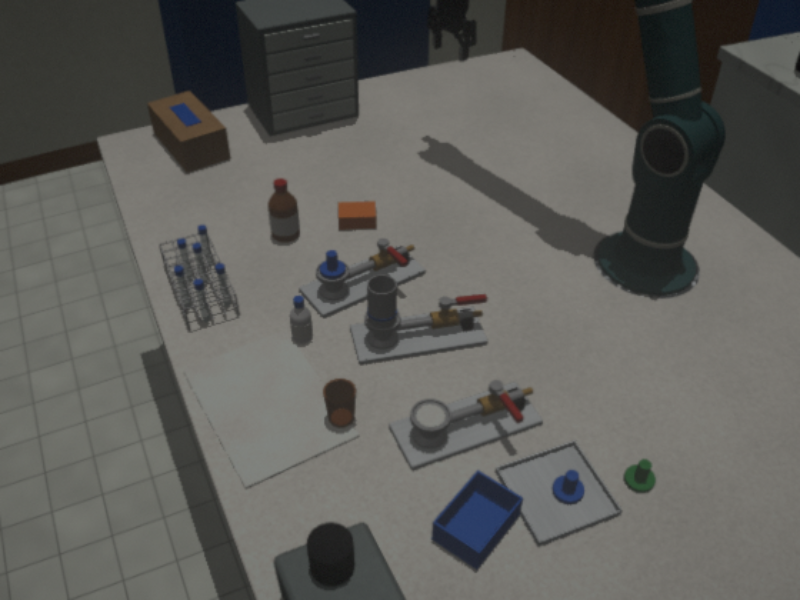

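View pics/top0.png

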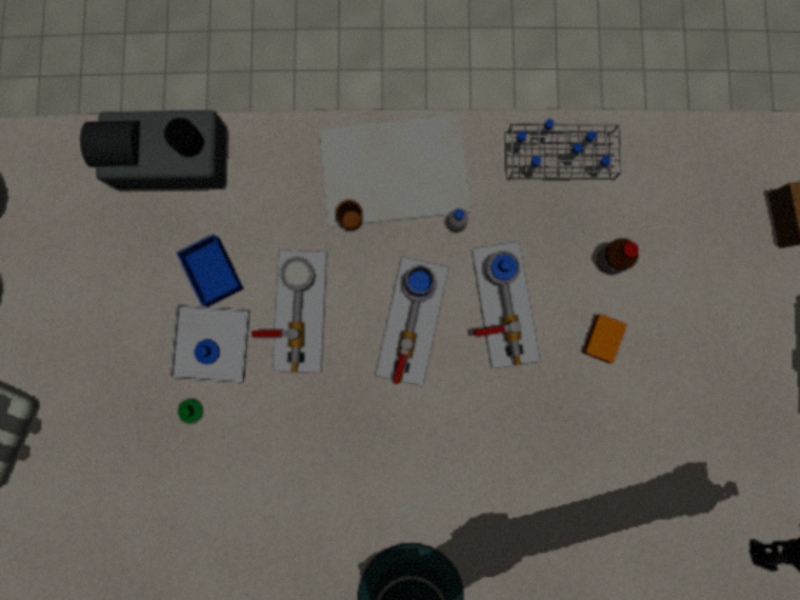

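The top view (800x600 scale) shows these candidates:
- **Caps:** spare blue cap on the tray (207,351), green look-alike (190,411), third-station cap (503,266).
- **Heads:** bare head (298,273), running station with funnel (419,282) and lever in line (400,368), third station (502,266).

I choose the blue cap on the tray, the funnel station as the used one and the left station as the bare one. I'll check this in a close crop.

Run:
```python
from h import *
z=np.load('pics/top.npz'); im,d=z['im'],z['d']
c=im[160:300,110:390]; c=np.clip(c.astype(float)*1.8,0,255).astype('uint8')
cv2.imwrite('pics/crop1.png',cv2.resize(c,(800,400),interpolation=cv2.INTER_CUBIC))
s=1/1.42857
P=cloud('top',d)
hsv=cv2.cvtColor(im,cv2.COLOR_BGR2HSV)
print('bench z',np.median(P[320:340,150:250,2]), 'std',P[320:340,150:250,2].std())
def blob(name,u,v,r,zlo,zhi,mask=None):
    u,v=int(u*s),int(v*s); q=P[v-r:v+r+1,u-r:u+r+1]; m=(q[...,2]>zlo)&(q[...,2]<zhi)
    if mask is not None: m&=mask[v-r:v+r+1,u-r:u+r+1]
    x=q[m]; 
    if len(x)<5: print(name,len(x));return
    ctr,rad=cv2.minEnclosingCircle(x[:,:2].astype('float32').reshape(-1,1,2))
    print(name,len(x),x.mean(0).round(4),'mec',np.round(ctr,4),round(rad,4),'z med',np.median(x[:,2]).round(4))
red=((hsv[...,0]<10)|(hsv[...,0]>170))&(hsv[...,1]>130)&(hsv[...,2]>40)
blob('funnel rim',419,282,18,.125,.17)
blob('bare head',298,273,18,.05,.075)
blob('bare axis',296,333,7,.05,.12)
blob('bare lever',270,333,16,.07,.1,red)
blob('used lever',400,368,16,.07,.1,red)
blob('used axis',407,345,7,.05,.12)
blob('third cap',503,266,14,.065,.08)
blob('third stem',503,266,14,.09,.12)
blob('tray cap',207,351,14,.008,.02)
blob('tray stem',207,351,14,.035,.06)
for n,r in(('used',(400,368)),('bare',(268,333)),('third',(490,330))):
    m=np.zeros_like(red); u,v=int(r[0]*s),int(r[1]*s); m[v-20:v+20,u-18:u+18]=1; m&=red
    vv,uu=np.nonzero(m); w=atz('top',np.c_[uu,vv],.087); mu=w.mean(0); e=np.linalg.svd((w-mu)[:,:2])[2][0]
    t=(w-mu)[:,:2]@e; print(n,'lever',len(w),mu.round(4),e.round(3),t.min().round(3),t.max().round(3))
```

```text
bench z 0.00012920382092906912 std 0.09790809092492667
funnel rim 106 [ 0.6249 -0.0206  0.1437] mec [ 0.624  -0.0203] 0.0271 z med 0.1461
bare head 435 [0.6468 0.2206 0.0633] mec [0.6458 0.22  ] 0.0349 z med 0.0631
bare axis 116 [0.527  0.2241 0.0726] mec [0.5284 0.2232] 0.0218 z med 0.0815
bare lever 94 [0.5269 0.2753 0.0866] mec [0.5244 0.2766] 0.0289 z med 0.0867
used lever 97 [0.4582 0.019  0.0867] mec [0.4573 0.0166] 0.0286 z med 0.087
used axis 117 [0.5039 0.0065 0.0756] mec [0.5049 0.0057] 0.0244 z med 0.0835
third cap 286 [ 0.6551 -0.1847  0.0708] mec [ 0.6568 -0.1855] 0.0337 z med 0.0709
third stem 56 [ 0.6557 -0.1859  0.1067] mec [ 0.6571 -0.1868] 0.0117 z med 0.107
tray cap 208 [0.4945 0.4118 0.0126] mec [0.4947 0.4155] 0.0506 z med 0.0122
tray stem 55 [0.4934 0.4135 0.0477] mec [0.4934 0.4137] 0.0112 z med 0.0483
used lever 104 [0.4585 0.0184 0.087 ] [-0.962  0.273] -0.028 0.029
bare lever 96 [0.5268 0.275  0.087 ] [ 0.02 -1.  ] -0.029 0.027
third lever 96 [ 0.53   -0.1552  0.087 ] [-0.151  0.989] -0.028 0.029
```

View pics/crop1.png

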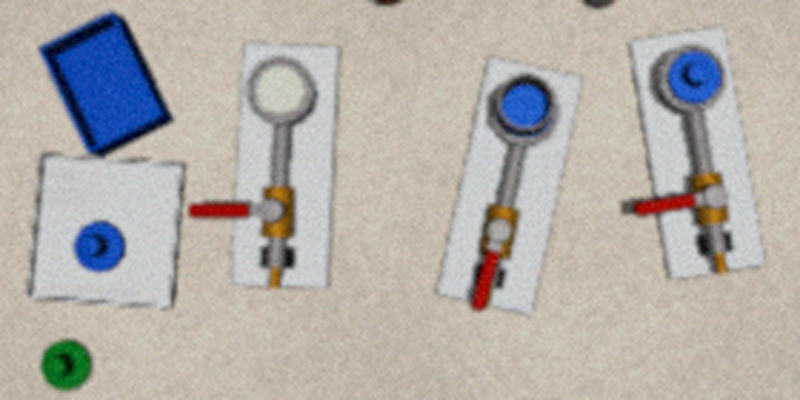

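The crop confirms it: the used station's lever runs in line with its pipe, the bare head is white, and the spare cap is blue on the tray, with the green one outside it. I'll close the fingers, turn, then travel to the used lever.

{"op": "apply_moves", "data": {"series": [[0,0,0,-7.1],[0,0,0,-7.1],[0,0,0,-7.1],[0,0,0,-7.1],[0,0,0,-7.1],[0,0,0,-7.1],[0,0,0,-7.1],[0,0,0,-7.1]], "fingers": 1, "grip_force": 30}}

```text
clock: 0.77
tool_pos: [0.165, -0.6286, 0.4041]
tool_rot: [-2.543, -1.843, -0.001]
force: [-0.4, -0.7, -0.9]
opening: -0.003
finger_force: 0.0
```

{"op": "apply_moves", "data": {"series": [[0,0,0,-5.3],[0,0,0,0]]}}

```text
clock: 0.93
tool_pos: [0.1648, -0.6286, 0.4041]
tool_rot: [-2.459, -1.954, -0.001]
force: [-0.3, -0.4, 0.7]
opening: 0.0
finger_force: 0.0
```

```bash
cat >> h.py <<'E'
from scipy.spatial.transform import Rotation as Ro
def go(x,y,z,head=None):
    s=ctrl.state(); R=Ro.from_rotvec(s['tool_rot']).as_matrix(); h=np.degrees(np.arctan2(R[1,0],R[0,0]))
    d=np.array([x,y,z])-s['tool_pos']
    print('t',s['clock'],'pos',s['tool_pos'].round(4),'head',h.round(2),'zdir',R[:,2].round(3),'F',s['force'].round(1),'op',round(s['opening'],3))
    print(' shift tool mm',(R.T@d*1000).round(1),'turn',None if head is None else round((h-head+180)%360-180,1))
def arc(p,axis,deg,n,h):  # rigid rotation of TCP p about axis; world-angle deg (+ccw), n rows
    p,axis=np.array(p),np.array(axis); a=np.radians(deg/n); h=np.radians(h)
    v=p-axis; d=np.array([[np.cos(a)-1,-np.sin(a)],[np.sin(a),np.cos(a)-1]])@v
    print(' arc row',np.round([1000*(d@[np.cos(h),np.sin(h)]),1000*(d@[np.sin(h),-np.cos(h)]),0,-deg/n],2))
E
python3 - <<'E'
from h import *
go(.4406,-.0132,.31,76.8)
E
```

```text
t 0.9333 pos [ 0.1648 -0.6286  0.4041] head 76.93 zdir [-0.     0.001 -1.   ] F [-0.3 -0.4  0.7] op 0.0
 shift tool mm [661.7 129.5  94.8] turn 0.1
```

{"op": "apply_moves", "data": {"series": [[20,10,0,0],[28,10,0,0],[28,10,0,0],[28,10,0,0],[28,10,0,0],[28,10,0,0],[28,10,0,0],[28,10,0,0]]}}

```text
clock: 1.6
tool_pos: [0.2927, -0.4353, 0.4046]
tool_rot: [-2.465, -1.947, 0.0]
force: [0.4, 0.1, -0.4]
opening: -0.0
finger_force: 0.0
```

{"op": "apply_moves", "data": {"series": [[28,8,5,0],[28,8,5,0],[28,8,5,0],[28,8,5,0],[28,8,5,0],[28,5,5,0],[28,5,5,0],[28,0,5,0]]}}

```text
clock: 2.27
tool_pos: [0.3928, -0.2287, 0.3645]
tool_rot: [2.464, 1.948, 0.001]
force: [-0.5, 0.6, -0.5]
opening: -0.002
finger_force: 0.0
```

{"op": "apply_moves", "data": {"series": [[28,0,5,0],[28,0,5,0],[28,0,5,0],[28,0,5,0],[28,0,5,0],[28,0,5,0],[28,0,5,0],[0,0,0,0]]}}

```text
clock: 2.93
tool_pos: [0.4372, -0.0342, 0.3293]
tool_rot: [-2.456, -1.956, -0.003]
force: [-0.3, 0.3, -0.8]
opening: 0.004
finger_force: 0.0
```

Run:
```python
from h import *
go(.4406,-.0132,.243,76.8)
arc((.4467,.0124),(.507,.0072),-90,14,76.8)
go(.4467,.0124,.243,76.8)
u=np.array([-.9736,.2283]);t=np.array([.2283,.9736]);A=np.array([.507,.0072])
p=A+.06*u-.016*t; print(p); arc(p,A,-90,14,76.8)
```

```text
t 2.9333 pos [ 0.4372 -0.0342  0.3293] head 77.07 zdir [ 0.     0.003 -1.   ] F [-0.3  0.3 -0.8] op 0.004
 shift tool mm [21.  -1.3 86.3] turn 0.3
 arc row [ 6.76 -0.6   0.    6.43]
t 2.9333 pos [ 0.4372 -0.0342  0.3293] head 77.07 zdir [ 0.     0.003 -1.   ] F [-0.3  0.3 -0.8] op 0.004
 shift tool mm [47.4 -1.1 86.4] turn 0.3
[0.4449312 0.0053204]
 arc row [ 6.82 -1.41  0.    6.43]
```

{"op": "apply_moves", "data": {"series": [[10,0,15,0.3],[10,-1,18,0],[0,0,18,0],[0,0,18,0],[0,0,17,0],[7,0,0,0],[6,0,0,0],[6,0,0,0]]}}

```text
clock: 3.6
tool_pos: [0.4454, -0.0002, 0.2444]
tool_rot: [2.467, 1.944, 0.001]
force: [0.6, -0.6, 0.4]
opening: 0.001
finger_force: 0.0
```

{"op": "apply_moves", "data": {"series": [[6.8,-1.4,0,6.4],[6.8,-1.4,0,6.4],[6.8,-1.4,0,6.4],[6.8,-1.4,0,6.4],[6.8,-1.4,0,6.4],[6.8,-1.4,0,6.4],[6.8,-1.4,0,6.4]]}}

```text
clock: 4.18
tool_pos: [0.4613, 0.0441, 0.2446]
tool_rot: [3.024, 0.85, -0.002]
force: [-2.8, -0.7, 0.4]
opening: 0.0
finger_force: 1.5
```

Run:
```python
from h import *
for k in(45,0):
    a=np.radians(76.8+ (90 if 0 else 0)); c=np.radians(-k if k else -90)
    u=np.array([-.9736,.2283]);t=np.array([.2283,.9736]);A=np.array([.507,.0072])
    R=np.array([[np.cos(c),-np.sin(c)],[np.sin(c),np.cos(c)]])
    p=A+R@(.06*u-.016*t); go(*p,.243,76.8+np.degrees(c))
im,d=grab('top'); c=np.clip(im[180:290,240:330].astype(float)*1.8,0,255).astype('uint8')
cv2.imwrite('pics/crop2.png',cv2.resize(c,None,fx=5,fy=5,interpolation=cv2.INTER_CUBIC))
```

```text
t 4.1833 pos [0.4613 0.0441 0.2446] head 31.39 zdir [-0.001 -0.    -1.   ] F [-2.8 -0.7  0.4] op 0.0
 shift tool mm [ 3.4 -4.6  1.6] turn -0.4
t 4.1833 pos [0.4613 0.0441 0.2446] head 31.39 zdir [-0.001 -0.    -1.   ] F [-2.8 -0.7  0.4] op 0.0
 shift tool mm [50.5  1.3  1.5] turn 44.6
```

View pics/crop2.png

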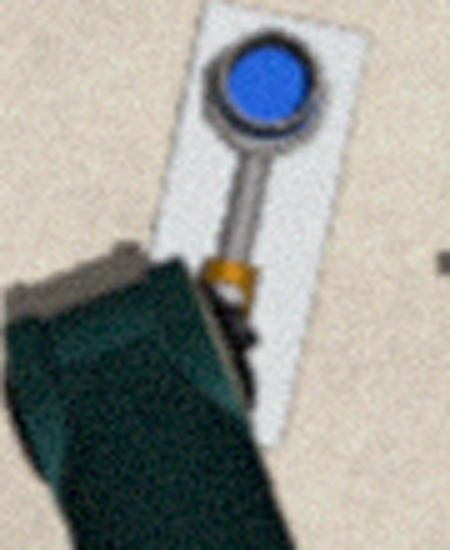

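The arm hides the lever, but the 2.8 N reaction agrees with the lever's friction, so it's being pushed. Continuing the arc.

{"op": "apply_moves", "data": {"series": [[7.2,-2,0,6.4],[7.2,-2,0,6.4],[7.2,-2,0,6.4],[7.2,-2,0,6.4],[7.2,-1.8,0,6.4],[7.2,-1.5,0,6.4],[7.2,-1.5,0,6.2],[0,0,0,0]]}}

```text
clock: 4.9
tool_pos: [0.5032, 0.0672, 0.2435]
tool_rot: [3.119, -0.354, -0.021]
force: [-15.9, 0.8, 9.8]
opening: -0.001
finger_force: 7.6
```

{"op": "apply_moves", "data": {"series": [[2,0,0,0],[2,0,0,0],[0,0,0,0]]}}

```text
clock: 5.15
tool_pos: [0.5044, 0.067, 0.2432]
tool_rot: [3.12, -0.346, -0.03]
force: [-23.8, 4.3, 16.4]
opening: 0.004
finger_force: 12.2
```

Run:
```python
from h import *
u=np.array([-.9736,.2283]);t=np.array([.2283,.9736]);A=np.array([.507,.0072])
c=np.radians(-90);R=np.array([[np.cos(c),-np.sin(c)],[np.sin(c),np.cos(c)]])
p=A+R@(.06*u-.016*t); go(*p,.243,-13.2)
```

```text
t 5.15 pos [0.5044 0.067  0.2432] head -12.64 zdir [-0.02  -0.001 -1.   ] F [-23.8   4.3  16.4] op 0.004
 shift tool mm [ 0.2 -2.3  0.2] turn 0.6
```

The lever is against its stop (24 N). I'll back off, rise, open and look.

{"op": "apply_moves", "data": {"series": [[-10,0,0,0],[-20,0,0,0],[0,0,-20,0],[0,0,-25,0],[0,0,-25,0],[0,0,-30,0],[0,0,-30,0],[-40,-20,0,0]], "fingers": -1}}

```text
clock: 5.82
tool_pos: [0.455, 0.0956, 0.3808]
tool_rot: [-3.116, 0.363, -0.026]
force: [1.2, 2.0, 0.2]
opening: 1.001
finger_force: 0.0
```

Run:
```python
from h import *
im,d=grab('scene'); c=np.clip(im[170:340,200:420].astype(float)*1.8,0,255).astype('uint8')
cv2.imwrite('pics/crop3.png',cv2.resize(c,None,fx=3.5,fy=3.5,interpolation=cv2.INTER_CUBIC))
# funnel rim in scene camera
P=cloud('scene',d); q=P[180:250,230:310]; m=(q[...,2]>.1)&(q[...,2]<.146)
x=q[m]; x=x[np.hypot(x[:,0]-.624,x[:,1]+.02)<.06]
f=lambda p:np.hypot(x[:,0]-p[0],x[:,1]-p[1])-.027
from scipy.optimize import least_squares
print(len(x),least_squares(f,[.624,-.02],loss='soft_l1',f_scale=.002).x)
go(.6242,-.0203,.36,-13.2)
```

```text
456 [ 0.62238363 -0.01827905]
t 5.8667 pos [0.446  0.1027 0.3775] head -12.65 zdir [ 0.005  0.004 -1.   ] F [-8.   4.6 -2.7] op 1.003
 shift tool mm [200.7  81.   17.9] turn 0.5
```

View pics/crop3.png

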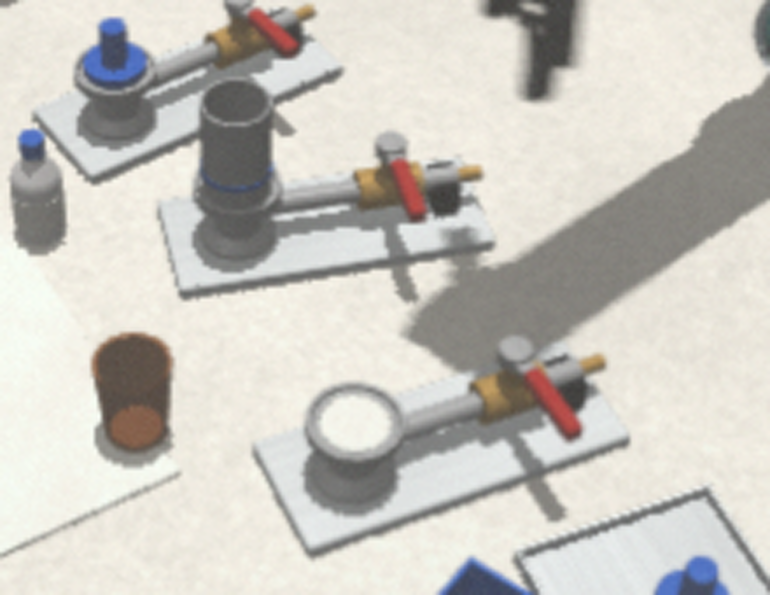

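The used lever is now across its pipe (sleeve at about (408,188)) and the funnel is undisturbed at about (235,130). Next I'll go over the funnel.

{"op": "apply_moves", "data": {"series": [[25,10,2,0.5],[25,10,2,0],[25,10,2,0],[25,10,2,0],[25,10,2,0],[25,10,2,0],[25,10,2,0],[25,10,2,0]]}}

```text
clock: 6.53
tool_pos: [0.6266, -0.026, 0.3587]
tool_rot: [-3.12, 0.362, -0.003]
force: [0.2, 0.6, 0.7]
opening: 1.001
finger_force: 0.0
```

{"op": "apply_moves", "data": {"series": [[0,0,0,0],[0,0,0,0]]}}

```text
clock: 6.7
tool_pos: [0.6261, -0.0264, 0.358]
tool_rot: [-3.12, 0.367, -0.001]
force: [-0.6, 1.1, 0.1]
opening: 0.996
finger_force: 0.0
```

Run:
```python
from h import *
go(.6238,-.0198,.28,-13.2)
# used lever angle
im,d=grab('top'); hsv=cv2.cvtColor(im,cv2.COLOR_BGR2HSV)
red=((hsv[...,0]<10)|(hsv[...,0]>170))&(hsv[...,1]>130)&(hsv[...,2]>40)
m=np.zeros_like(red); m[220:275,235:300]=1; vv,uu=np.nonzero(red&m); w=atz('top',np.c_[uu,vv],.087); mu=w.mean(0)
e=np.linalg.svd((w-mu)[:,:2])[2][0]; print(len(w),mu,e,np.degrees(np.arctan(e[1]/e[0])))
```

```text
t 6.7 pos [ 0.6261 -0.0264  0.358 ] head -13.41 zdir [ 0.001  0.    -1.   ] F [-0.6  1.1  0.1] op 0.996
 shift tool mm [-3.8 -5.9 78. ] turn -0.2
83 [0.51762697 0.05515784 0.087     ] [-0.2024303  -0.97929667] 78.32088751484893
```

The lever is at 78°, against a predicted 77°, so it's shut. Descending on the funnel and gripping it.

{"op": "apply_moves", "data": {"series": [[-4,-6,10,0],[0,0,12,0],[0,0,12,0],[0,0,12,0],[0,0,12,0],[0,0,12,0],[0,0,8,0],[0,0,0,0]]}}

```text
clock: 7.42
tool_pos: [0.6222, -0.019, 0.277]
tool_rot: [3.12, -0.366, -0.007]
force: [-0.1, 0.1, 0.5]
opening: 1.001
finger_force: 0.0
```

{"op": "apply_moves", "data": {"series": [[0,0,0,0],[0,0,0,0],[0,0,0,0],[0,0,0,0],[0,0,0,0],[0,0,0,0],[0,0,0,0],[0,0,0,0]], "fingers": 1, "grip_force": 30}}

```text
clock: 8.08
tool_pos: [0.6233, -0.019, 0.2805]
tool_rot: [3.12, -0.367, 0.002]
force: [-0.4, -1.6, 5.4]
opening: 0.622
finger_force: 31.7
```

Run:
```python
from h import *
go(.6238,-.0198,.28,-13.2)
im,d=grab('scene'); c=np.clip(im[130:290,190:350].astype(float)*1.8,0,255).astype('uint8')
cv2.imwrite('pics/crop4.png',cv2.resize(c,None,fx=3.5,fy=3.5,interpolation=cv2.INTER_CUBIC))
```

```text
t 8.0833 pos [ 0.6233 -0.019   0.2805] head -13.4 zdir [ 0.001 -0.    -1.   ] F [-0.4 -1.6  5.4] op 0.622
 shift tool mm [0.6 0.7 0.5] turn -0.2
```

View pics/crop4.png

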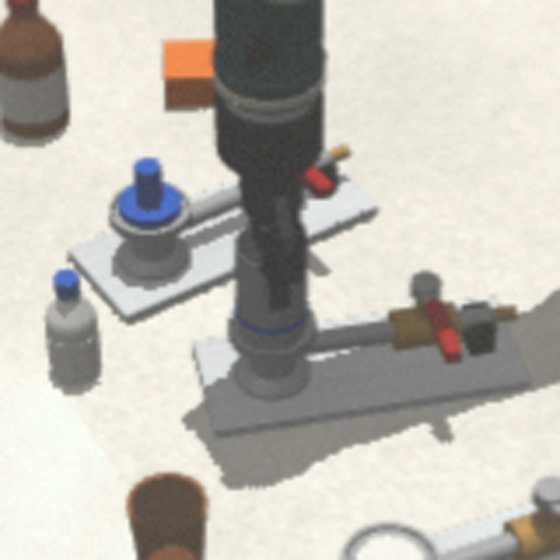

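The funnel is held (opening 53 mm) and upright, with the pads on its upper wall at about (275,260). Lifting and carrying it.

{"op": "apply_moves", "data": {"series": [[0,0,-5,0],[0,0,-10,0],[0,0,-15,0],[0,0,-15,0],[0,0,-15,0],[0,0,-15,0],[0,0,-5,0],[0,0,0,0]]}}

```text
clock: 8.8
tool_pos: [0.6233, -0.0188, 0.3613]
tool_rot: [-3.12, 0.366, -0.004]
force: [0.3, 0.8, -1.8]
opening: 0.62
finger_force: 31.9
```

Run:
```python
from h import *
go(.6457,.2211,.36)
```

```text
t 8.8 pos [ 0.6233 -0.0188  0.3613] head -13.38 zdir [ 0.003  0.    -1.   ] F [ 0.3  0.8 -1.8] op 0.62
 shift tool mm [ -33.7 -238.5    1.4] turn None
```

{"op": "apply_moves", "data": {"series": [[0,-8,0,0],[-3,-16,0,0],[-4,-24,0,0],[-5,-28,0,0],[-5,-28,0,0],[-5,-28,0,0],[-5,-28,0,0],[-4,-28,0,0]]}}

```text
clock: 9.47
tool_pos: [0.6357, 0.1734, 0.3579]
tool_rot: [3.12, -0.365, -0.005]
force: [0.5, 0.5, -1.7]
opening: 0.621
finger_force: 31.9
```

{"op": "apply_moves", "data": {"series": [[-3,-24,0,0],[0,-16,0,0],[0,-8,0,0],[0,0,0,0],[0,0,0,0],[0,0,0,0]]}}

```text
clock: 9.97
tool_pos: [0.6449, 0.2164, 0.3592]
tool_rot: [3.118, -0.37, -0.001]
force: [0.4, -0.5, -1.2]
opening: 0.625
finger_force: 32.0
```

Run:
```python
from h import *
go(.6457,.2211,.3)
im,d=grab('scene'); P=cloud('scene',d)
x=P.reshape(-1,3); x=x[(x[:,2]>.05)&(x[:,2]<.28)&(np.hypot(x[:,0]-.646,x[:,1]-.221)<.07)]
for lo,hi in((.14,.16),(.165,.19),(.19,.215)):
    y=x[(x[:,2]>lo)&(x[:,2]<hi)]; print(lo,len(y),y.min(0).round(4),y.max(0).round(4))
from scipy.optimize import least_squares
y=x[(x[:,2]>.175)&(x[:,2]<.19)]; y=y[y[:,1]>.2]
print(least_squares(lambda p:np.hypot(y[:,0]-p[0],y[:,1]-p[1])-.027,[.646,.221],loss='soft_l1',f_scale=.001).x)
y=x[(x[:,2]>.06)&(x[:,2]<.072)];print(len(y),y.min(0),y.max(0))
c=np.clip(im[190:330,240:400].astype(float)*1.8,0,255).astype('uint8')
cv2.imwrite('pics/crop5.png',cv2.resize(c,None,fx=4,fy=4,interpolation=cv2.INTER_CUBIC))
```

```text
t 9.9667 pos [0.6449 0.2164 0.3592] head -13.54 zdir [-0.001 -0.002 -1.   ] F [ 0.4 -0.5 -1.2] op 0.625
 shift tool mm [-0.3 -4.9 59.2] turn None
0.14 110 [0.6222 0.2121 0.1402] [0.6705 0.245  0.1596]
0.165 174 [0.6225 0.1908 0.165 ] [0.672  0.2482 0.1899]
0.19 188 [0.6302 0.1915 0.1904] [0.672  0.2593 0.2149]
[0.64374403 0.21724289]
480 [0.61246599 0.18813701 0.06000137] [0.678778   0.26013293 0.07027992]
```

View pics/crop5.png

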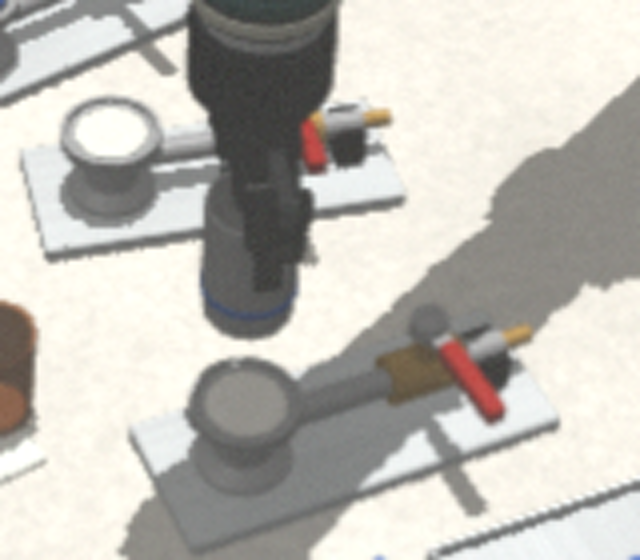

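The funnel hangs upright at about (250,265) above the bare head, whose seat ellipse is centred at about (245,403). The vacated used seat is at about (111,132). I'll convert both seats to world positions.

Run:
```python
from h import *
z=np.load('pics/scene.npz'); im=z['im']
print(atz('scene',[(240+245/4,190+403/4),(240+111/4,190+132/4)],.064).round(4))
g=cv2.cvtColor(im,cv2.COLOR_BGR2HSV)
t,_=imaging.get_image('top'); hs=cv2.cvtColor(t,cv2.COLOR_BGR2GRAY)
# used seat (now bare, white) in top
s=1/1.42857
u,v=int(419*s),int(284*s); q=hs[v-18:v+19,u-18:u+19]; 
p,_=ray('top',[(0,0)])
zz=np.load('pics/top.npz')
d=imaging.get_image('top')[1]; P=cloud('top',d)
def headc(c):
    x=P.reshape(-1,3); x=x[(np.hypot(x[:,0]-c[0],x[:,1]-c[1])<.045)&(x[:,2]>.057)&(x[:,2]<.075)]
    ctr,r=cv2.minEnclosingCircle(x[:,:2].astype('float32').reshape(-1,1,2)); print(len(x),x.mean(0).round(4),np.round(ctr,4),r)
headc((.624,-.02))
```

```text
[[ 0.6462  0.2257  0.064 ]
 [ 0.6224 -0.0159  0.064 ]]
447 [ 0.6238 -0.0206  0.0637] [ 0.6238 -0.0206] 0.034163933247327805
```

{"op": "apply_moves", "data": {"series": [[0,-6,0,0],[0,0,12,0],[0,0,14,0],[0,0,14,0],[0,0,12,0],[0,0,9,0],[0,0,6,0],[0,0,0,0]]}}

```text
clock: 10.78
tool_pos: [0.6454, 0.2242, 0.2903]
tool_rot: [3.118, -0.366, -0.005]
force: [-0.9, 0.8, -2.5]
opening: 0.62
finger_force: 32.0
```

Run:
```python
from h import *
go(.646,.222,.2805)
```

```text
t 10.7833 pos [0.6454 0.2242 0.2903] head -13.39 zdir [-0.003 -0.001 -1.   ] F [-0.9  0.8 -2.5] op 0.62
 shift tool mm [1.1 2.  9.8] turn None
```

{"op": "apply_moves", "data": {"series": [[1,2,2,0],[0,0,3,0],[0,0,2,0],[0,0,2,0],[0,0,1,0],[0,0,1,0],[0,0,0,0],[0,0,0,0]]}}

```text
clock: 11.45
tool_pos: [0.6465, 0.2223, 0.2818]
tool_rot: [-3.12, 0.366, -0.0]
force: [-1.3, -0.2, -2.2]
opening: 0.619
finger_force: 32.0
```

Run:
```python
from h import *
go(.646,.222,.2805)
```

```text
t 11.45 pos [0.6465 0.2223 0.2818] head -13.38 zdir [ 0.  0. -1.] F [-1.3 -0.2 -2.2] op 0.619
 shift tool mm [-0.4  0.4  1.3] turn None
```

{"op": "apply_moves", "data": {"series": [[0,0,1,0],[0,0,0.7,0],[0,0,0,0],[0,0,0,0]]}}

```text
clock: 11.78
tool_pos: [0.6467, 0.2223, 0.2806]
tool_rot: [-3.12, 0.366, -0.001]
force: [-0.4, -1.5, 3.2]
opening: 0.62
finger_force: 32.0
```

{"op": "apply_moves", "data": {"series": [[0,0,1,0],[0,0,0.5,0],[0,0,0,0],[0,0,0,0]]}}

```text
clock: 12.12
tool_pos: [0.6468, 0.2222, 0.2805]
tool_rot: [-3.12, 0.367, -0.002]
force: [-3.8, -2.1, 10.0]
opening: 0.622
finger_force: 32.2
```

Contact came at z .2805, the same height as on the old seat, so the funnel is down inside the rim. Releasing and rising.

{"op": "apply_moves", "data": {"series": [[0,0,-1,0],[0,0,0,0],[0,0,0,0],[0,0,0,0],[0,0,0,0],[0,0,0,0]], "fingers": -1}}

```text
clock: 12.62
tool_pos: [0.6464, 0.2223, 0.2791]
tool_rot: [3.12, -0.366, -0.001]
force: [0.8, 0.2, -0.0]
opening: 1.002
finger_force: 0.0
```

{"op": "apply_moves", "data": {"series": [[0,0,-10,0],[0,0,-15,0],[0,0,-20,0],[0,0,-25,0],[0,0,-20,0],[-20,0,0,0],[-28,0,0,0],[-28,0,0,0]]}}

```text
clock: 13.28
tool_pos: [0.5721, 0.2396, 0.3706]
tool_rot: [-3.119, 0.368, -0.002]
force: [-0.7, -0.0, -0.3]
opening: 1.003
finger_force: 0.0
```

Run:
```python
from h import *
go(.4934,.4135,.30)
im,d=grab('top'); P=cloud('top',d); x=P.reshape(-1,3)
def blob(c,r,zl,zh):
    y=x[(np.hypot(x[:,0]-c[0],x[:,1]-c[1])<r)&(x[:,2]>zl)&(x[:,2]<zh)]
    ctr,rr=cv2.minEnclosingCircle(y[:,:2].astype('float32').reshape(-1,1,2)); print(len(y),y.mean(0).round(4),np.round(ctr,4),round(rr,4),np.percentile(y[:,2],95).round(4))
blob((.646,.221),.035,.14,.16)
blob((.4934,.4135),.02,.035,.06)
im,d=grab('scene')
c=np.clip(im[190:390,240:450].astype(float)*1.8,0,255).astype('uint8')
cv2.imwrite('pics/crop6.png',cv2.resize(c,None,fx=2.9,fy=2.9,interpolation=cv2.INTER_CUBIC))
```

```text
t 13.2833 pos [0.5721 0.2396 0.3706] head -13.47 zdir [ 0.002  0.001 -1.   ] F [-0.7 -0.  -0.3] op 1.003
 shift tool mm [-117.1 -150.7   70.5] turn None
86 [0.6488 0.2212 0.1475] [0.6477 0.2197] 0.0274 0.1526
55 [0.4936 0.4135 0.0472] [0.4933 0.4151] 0.0112 0.0537
```

View pics/crop6.png

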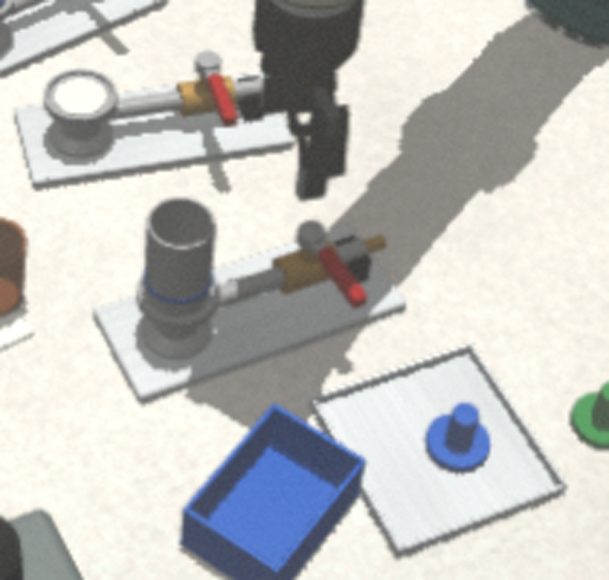

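The funnel stands flat in the bare head's rim at about (180,250), with its top at z .148. The blue cap is at about (460,435) on the tray, and the green one stays outside it. Moving over the blue cap.

{"op": "apply_moves", "data": {"series": [[-14,-19,8,0],[-15,-19,8,0],[-15,-19,8,0],[-15,-19,8,0],[-15,-19,8,0],[-15,-19,8,0],[-15,-19,8,0],[-13,-19,8,0]]}}

```text
clock: 14.05
tool_pos: [0.4938, 0.416, 0.3058]
tool_rot: [-3.12, 0.366, -0.001]
force: [0.2, 0.9, 0.6]
opening: 1.001
finger_force: 0.0
```

{"op": "apply_moves", "data": {"series": [[0,0,10,0],[0,0,10,0],[0,0,10,0],[0,0,0,0],[0,0,0,0]]}}

```text
clock: 14.47
tool_pos: [0.4948, 0.4134, 0.2748]
tool_rot: [3.118, -0.369, -0.001]
force: [0.1, 0.1, -0.8]
opening: 1.0
finger_force: 0.0
```

Run:
```python
from h import *
go(.493,.415,.194)
```

```text
t 14.4667 pos [0.4948 0.4134 0.2748] head -13.52 zdir [-0.001 -0.002 -1.   ] F [ 0.1  0.1 -0.8] op 1.0
 shift tool mm [-2.1 -1.3 80.8] turn None
```

{"op": "apply_moves", "data": {"series": [[-2,-1,12,0],[0,0,14,0],[0,0,14,0],[0,0,14,0],[0,0,12,0],[0,0,9,0],[0,0,5,0],[0,0,0,0]]}}

```text
clock: 15.13
tool_pos: [0.4918, 0.4159, 0.1937]
tool_rot: [3.118, -0.366, -0.003]
force: [-0.1, -1.2, -0.1]
opening: 0.995
finger_force: 0.0
```

{"op": "apply_moves", "data": {"series": [[0,0,0,0],[0,0,0,0],[0,0,0,0],[0,0,0,0],[0,0,0,0],[0,0,0,0],[0,0,0,0],[0,0,0,0]], "fingers": 1, "grip_force": 30}}

```text
clock: 15.8
tool_pos: [0.4924, 0.4164, 0.1961]
tool_rot: [-3.119, 0.366, -0.001]
force: [-0.3, -1.1, 4.8]
opening: 0.245
finger_force: 29.6
```

Run:
```python
from h import *
go(.4934,.4137,.194)
```

```text
t 15.8 pos [0.4924 0.4164 0.1961] head -13.39 zdir [ 0.001  0.001 -1.   ] F [-0.3 -1.1  4.8] op 0.245
 shift tool mm [1.6 2.4 2.1] turn None
```

The cap is gripped (opening about 21 mm on the 22 mm stem). Lifting and carrying it.

{"op": "apply_moves", "data": {"series": [[0,0,-6,0],[0,0,-14,0],[0,0,-24,0],[0,0,-28,0],[0,0,-28,0],[0,0,-24,0],[0,0,-14,0],[0,0,0,0]]}}

```text
clock: 16.47
tool_pos: [0.4929, 0.417, 0.3386]
tool_rot: [-3.114, 0.366, -0.008]
force: [-0.5, 0.1, 0.4]
opening: 0.247
finger_force: 29.4
```

Run:
```python
from h import *
go(.6224,-.0188,.335,-13.4)
```

```text
t 16.4667 pos [0.4929 0.417  0.3386] head -13.39 zdir [ 0.006  0.005 -1.   ] F [-0.5  0.1  0.4] op 0.247
 shift tool mm [226.9 394.    2.1] turn 0.0
```

{"op": "apply_moves", "data": {"series": [[4,12,0,0],[8,22,0,0],[8,28,0,0],[8,28,0,0],[8,28,0,0],[8,28,0,0],[8,28,0,0],[8,28,0,0]]}}

```text
clock: 17.13
tool_pos: [0.5029, 0.2031, 0.3319]
tool_rot: [3.118, -0.367, -0.004]
force: [1.0, 0.2, -0.4]
opening: 0.242
finger_force: 29.4
```

{"op": "apply_moves", "data": {"series": [[16,28,0,0],[18,28,0,0],[22,28,0,0],[24,28,0,0],[26,28,0,0],[26,24,0,0],[20,18,0,0],[11,8,0,0]]}}

```text
clock: 17.8
tool_pos: [0.6185, -0.0223, 0.3318]
tool_rot: [3.116, -0.375, -0.003]
force: [-0.7, 0.3, -0.7]
opening: 0.246
finger_force: 29.4
```

{"op": "apply_moves", "data": {"series": [[4,2,0,0],[0,0,0,0],[0,0,0,0]]}}

```text
clock: 18.05
tool_pos: [0.6209, -0.0179, 0.3327]
tool_rot: [-3.12, 0.363, 0.004]
force: [-0.0, 0.7, 0.1]
opening: 0.246
finger_force: 29.4
```

Run:
```python
from h import *
go(.6224,-.0188,.2551,-13.4)
im,d=grab('scene')
c=np.clip(im[150:270,200:330].astype(float)*1.8,0,255).astype('uint8')
cv2.imwrite('pics/crop7.png',cv2.resize(c,None,fx=4.5,fy=4.5,interpolation=cv2.INTER_CUBIC))
hsv=cv2.cvtColor(im,cv2.COLOR_BGR2HSV); P=cloud('scene',d)
m=(hsv[...,0]>100)&(hsv[...,0]<130)&(hsv[...,1]>120)
x=P[m]; x=x[(np.hypot(x[:,0]-.6224,x[:,1]+.0188)<.06)&(x[:,2]>.1)]
print(len(x),x.mean(0).round(4),x.min(0).round(4),x.max(0).round(4))
y=x[np.abs(x[:,2]-np.median(x[:,2]))<.006]
ctr,r=cv2.minEnclosingCircle(y[:,:2].astype('float32').reshape(-1,1,2)); print(np.round(ctr,4),r,np.median(x[:,2]))
```

```text
t 18.05 pos [ 0.6209 -0.0179  0.3327] head -13.27 zdir [-0.002  0.001 -1.   ] F [-0.   0.7  0.1] op 0.246
 shift tool mm [ 1.8  0.6 77.6] turn 0.1<stdin>:9: RuntimeWarning: Mean of empty slice.
  ret = um.true_divide(
Traceback (most recent call last):
ValueError: zero-size array to reduction operation minimum which has no identity
```

View pics/crop7.png

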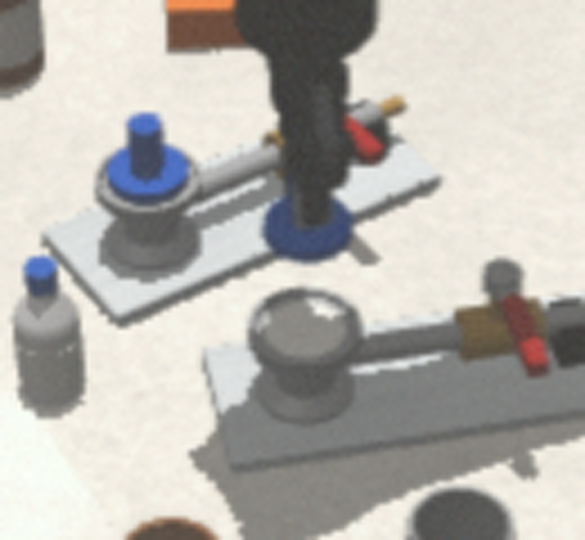

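The cap is held level, with its disc centred at about (308,225). The used head's rim is centred at about (305,330). Checking the offset between them.

Run:
```python
from h import *
im=np.load('pics/scene.npz')['im']; hsv=cv2.cvtColor(im,cv2.COLOR_BGR2HSV)
m=((hsv[...,0]>100)&(hsv[...,0]<130)&(hsv[...,1]>120)).astype('uint8'); 
sub=m[190:212,255:282]; v,u=np.nonzero(sub); u=u+255; v=v+190
print(u.min(),u.max(),v.min(),v.max())
# fit: predicted disc silhouette (z .1396-.1496, r .026) centre vs mask extents
p=imaging.camera_params('scene'); T=np.linalg.inv(np.array(p['pose']))
def proj(X):
    c=np.c_[X,np.ones(len(X))]@T.T; c=c[:,:3]*[1,-1,-1]
    return cv2.projectPoints(c.reshape(-1,1,3),np.zeros(3),np.zeros(3),K(p),np.array(p['dist']))[0].reshape(-1,2)
a=np.linspace(0,2*np.pi,200)
def ring(c,r,z): return np.c_[c[0]+r*np.cos(a),c[1]+r*np.sin(a),0*a+z]
q=proj(np.r_[ring((.6209,-.0179),.026,.1396),ring((.6209,-.0179),.026,.1496)])
print('pred if centred at TCP',q.min(0),q.max(0))
q=proj(ring((.6224,-.0159),.034,.066)); print('head pred',(q.min(0)-[200,150])*4.5,(q.max(0)-[200,150])*4.5)
```

```text
Traceback (most recent call last):
ValueError: zero-size array to reduction operation minimum which has no identity
```

Run:
```python
from h import *
p=imaging.camera_params('scene'); T=np.linalg.inv(np.array(p['pose']))
def proj(X):
    c=np.c_[X,np.ones(len(X))]@T.T; c=c[:,:3]*[1,-1,-1]
    return cv2.projectPoints(c.reshape(-1,1,3),np.zeros(3),np.zeros(3),K(p),np.array(p['dist']))[0].reshape(-1,2)
a=np.linspace(0,2*np.pi,200)
def ring(c,r,z): return np.c_[c[0]+r*np.cos(a),c[1]+r*np.sin(a),0*a+z]
for c in((.6209,-.0179),(.6209,-.0129),(.6259,-.0179)):
    q=(proj(np.r_[ring(c,.026,.1396),ring(c,.026,.1496)])-[200,150])*4.5; print('cap',c,q.min(0),q.max(0))
q=(proj(ring((.6224,-.0159),.034,.066))-[200,150])*4.5; print('head',q.min(0),q.max(0))
```

```text
cap (0.6209, -0.0179) [258.72663958 186.12805171] [350.92595498 260.15849814]
cap (0.6209, -0.0129) [262.29538418 191.29409951] [354.71509808 265.62605054]
cap (0.6259, -0.0179) [250.59085077 188.5113436 ] [342.90346684 262.68513872]
head [246.85666204 286.68803065] [362.73625027 366.8522865 ]
```

Averaging the estimates gives a TCP target of (.623,-.018). Descending there.

{"op": "apply_moves", "data": {"series": [[2,0,10,0],[0,0,14,0],[0,0,14,0],[0,0,12,0],[0,0,10,0],[0,0,7,0],[0,0,3,0],[0,0,0,0]]}}

```text
clock: 18.77
tool_pos: [0.6235, -0.0199, 0.2626]
tool_rot: [3.12, -0.366, -0.002]
force: [0.6, -1.0, -0.4]
opening: 0.246
finger_force: 29.4
```

{"op": "apply_moves", "data": {"series": [[0,0,0,0],[0,0,0,0]]}}

```text
clock: 18.93
tool_pos: [0.6241, -0.0201, 0.2641]
tool_rot: [-3.12, 0.366, -0.002]
force: [-0.9, 0.1, -0.4]
opening: 0.242
finger_force: 29.4
```

Run:
```python
from h import *
go(.6231,-.018,.2551,-13.4)
```

```text
t 18.9333 pos [ 0.6241 -0.0201  0.2641] head -13.39 zdir [ 0.001 -0.    -1.   ] F [-0.9  0.1 -0.4] op 0.242
 shift tool mm [-1.4 -1.8  9. ] turn 0.0
```

{"op": "apply_moves", "data": {"series": [[-1,-2,1,0],[0,0,2,0],[0,0,2,0],[0,0,1,0],[0,0,1,0],[0,0,1,0],[0,0,0,0],[0,0,0,0]]}}

```text
clock: 19.6
tool_pos: [0.6231, -0.018, 0.2552]
tool_rot: [3.12, -0.366, -0.001]
force: [0.8, -1.0, -0.4]
opening: 0.244
finger_force: 29.7
```

{"op": "apply_moves", "data": {"series": [[0,0,0.8,0],[0,0,0.7,0],[0,0,0,0],[0,0,0,0]]}}

```text
clock: 19.93
tool_pos: [0.6231, -0.018, 0.2551]
tool_rot: [3.12, -0.366, -0.001]
force: [-4.3, 0.2, 8.5]
opening: 0.244
finger_force: 30.6
```

Contact came at exactly the predicted seat height, so the cap is in flat. Releasing, rising, then looking.

{"op": "apply_moves", "data": {"series": [[0,0,-1,0],[0,0,0,0],[0,0,0,0],[0,0,0,0],[0,0,0,0],[0,0,0,0]], "fingers": -1}}

```text
clock: 20.43
tool_pos: [0.6232, -0.0178, 0.2548]
tool_rot: [3.12, -0.366, -0.0]
force: [0.3, 0.5, -0.4]
opening: 1.001
finger_force: 0.0
```

{"op": "apply_moves", "data": {"series": [[0,0,-10,0],[0,0,-15,0],[0,0,-20,0],[0,0,-25,0],[0,0,-25,0],[-20,0,-20,0],[-28,0,0,0],[-28,0,0,0]]}}

```text
clock: 21.1
tool_pos: [0.549, -0.0002, 0.3722]
tool_rot: [-3.119, 0.367, -0.006]
force: [-0.1, -0.1, -1.2]
opening: 0.998
finger_force: 0.0
```

{"op": "apply_moves", "data": {"series": [[-20,0,0,0],[-20,0,0,0]], "fingers": 1}}

```text
clock: 21.27
tool_pos: [0.5091, 0.0093, 0.3709]
tool_rot: [-3.12, 0.366, -0.002]
force: [0.1, -0.8, 0.5]
opening: 0.751
finger_force: 0.0
```

Run:
```python
from h import *
A=np.array([.5279,.2247]); hl=90.0
u=np.array([0.,1]); t=np.array([-1.,0])
p=A+.06*u-.035*t; go(*p,.31,180); p2=A+.06*u-.016*t; arc(p2,A,90,14,180); arc(p2,A,90,14,0); print(p,p2)
im,d=grab('top'); P=cloud('top',d); x=P.reshape(-1,3)
def blob(c,r,zl,zh):
    y=x[(np.hypot(x[:,0]-c[0],x[:,1]-c[1])<r)&(x[:,2]>zl)&(x[:,2]<zh)]
    ctr,rr=cv2.minEnclosingCircle(y[:,:2].astype('float32').reshape(-1,1,2)); print(len(y),y.mean(0).round(4),np.round(ctr,4),round(rr,4),np.median(y[:,2]).round(4))
blob((.6238,-.02),.026,.068,.078); blob((.6238,-.02),.03,.095,.12); blob((.647,.221),.035,.14,.16)
im,d=grab('scene')
c=np.clip(im[150:330,200:400].astype(float)*1.8,0,255).astype('uint8')
cv2.imwrite('pics/crop8.png',cv2.resize(c,None,fx=3.3,fy=3.3,interpolation=cv2.INTER_CUBIC))
print(ctrl.state()['joint_positions'])
```

```text
t 21.2667 pos [0.5091 0.0093 0.3709] head -13.38 zdir [ 0.001 -0.    -1.   ] F [ 0.1 -0.8  0.5] op 0.751
 shift tool mm [ -11.4 -280.4   61. ] turn 166.6
 arc row [ 6.82  1.41  0.   -6.43]
 arc row [-6.82 -1.41  0.   -6.43]
[0.5629 0.2847] [0.5439 0.2847]
166 [ 0.6238 -0.0191  0.0728] [ 0.6242 -0.019 ] 0.0255 0.0728
51 [ 0.6242 -0.0178  0.1077] [ 0.6241 -0.0178] 0.0106 0.108
79 [0.6487 0.2202 0.1474] [0.6474 0.22  ] 0.027 0.1475
[-0.02224332  0.27496404 -0.07343765  1.9748876   0.02529474  0.89358761
 -1.9117127 ]
```

View pics/crop8.png

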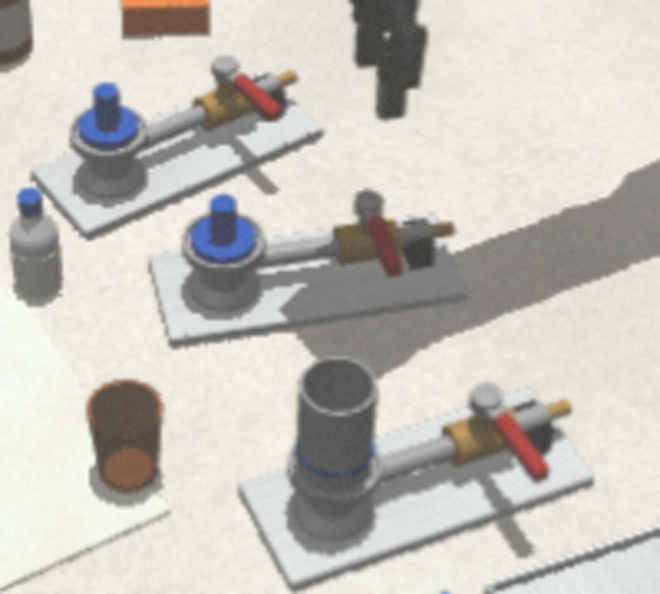

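The cap sits flat (disc top z .073), the funnel is seated and the third station is untouched. The bare lever is still across its pipe at about (520,445). Last step: open it, pushing from its head side.

{"op": "apply_moves", "data": {"series": [[0,0,0,-6.7],[0,0,0,-6.7],[5,-30,0,0],[5,-30,0,0],[6,-30,0,0],[6,-30,0,0],[6,-30,0,0],[6,-30,0,0]]}}

```text
clock: 22.03
tool_pos: [0.5452, 0.1903, 0.3706]
tool_rot: [-3.141, 0.001, -0.002]
force: [0.8, -0.1, 0.0]
opening: 0.005
finger_force: 0.0
```

{"op": "apply_moves", "data": {"series": [[6,-30,0,0],[6,-30,0,0],[4,-28,0,0],[0,-8,0,0],[0,0,10,0],[0,0,20,0],[0,0,0,0],[0,0,0,0]]}}

```text
clock: 22.7
tool_pos: [0.5604, 0.283, 0.3386]
tool_rot: [3.139, -0.003, -0.004]
force: [-0.1, 0.6, 0.4]
opening: -0.003
finger_force: 0.0
```

Run:
```python
from h import *
go(.558,.285,.243,0)
```

```text
t 22.7 pos [0.5604 0.283  0.3386] head -0.11 zdir [-0.003 -0.003 -1.   ] F [-0.1  0.6  0.4] op -0.003
 shift tool mm [-2.2 -2.3 95.6] turn -0.1
```

{"op": "apply_moves", "data": {"series": [[-2,-2,10,0],[0,0,18,0],[0,0,20,0],[0,0,20,0],[0,0,18,0],[0,0,9,0],[0,0,0,0],[-7,0,0,0]]}}

```text
clock: 23.37
tool_pos: [0.5524, 0.2865, 0.2453]
tool_rot: [-3.141, 0.002, -0.002]
force: [0.3, 0.3, 0.7]
opening: -0.004
finger_force: 0.0
```

{"op": "apply_moves", "data": {"series": [[-6,0,0,0],[-6.8,-1.4,0,-6.4],[-6.8,-1.4,0,-6.4],[-6.8,-1.4,0,-6.4],[-6.8,-1.4,0,-6.4],[-6.8,-1.4,0,-6.4],[-6.8,-1.4,0,-6.4],[-6.8,-1.4,0,-6.4]]}}

```text
clock: 24.03
tool_pos: [0.498, 0.2823, 0.2471]
tool_rot: [-2.899, -1.207, -0.008]
force: [0.3, 3.6, 0.7]
opening: -0.001
finger_force: 1.2
```

Run:
```python
from h import *
A=np.array([.5279,.2247])
for k in(45,90):
    c=np.radians(k);R=np.array([[np.cos(c),-np.sin(c)],[np.sin(c),np.cos(c)]])
    go(*(A+R@[.016,.06]),.243,k)
```

```text
t 24.0333 pos [0.498  0.2823 0.2471] head 45.2 zdir [ 0.004  0.004 -1.   ] F [0.3 3.6 0.7] op -0.001
 shift tool mm [-3.6  1.9  4.1] turn 0.2
t 24.0333 pos [0.498  0.2823 0.2471] head 45.2 zdir [ 0.004  0.004 -1.   ] F [0.3 3.6 0.7] op -0.001
 shift tool mm [-50.7   8.    3.8] turn -44.8
```

{"op": "apply_moves", "data": {"series": [[-7.2,-1,0.5,-6.4],[-7.2,-1,0.5,-6.4],[-7.2,-1,0.5,-6.4],[-7.2,-1,0.5,-6.4],[-7.2,-1.2,0,-6.4],[-7.2,-1.4,0,-6.4],[-7.2,-1.4,0,-6.4],[0,0,0,0]]}}

```text
clock: 24.7
tool_pos: [0.4691, 0.2442, 0.2453]
tool_rot: [-2.217, -2.219, -0.021]
force: [1.1, 14.8, -6.4]
opening: -0.002
finger_force: 7.3
```

{"op": "apply_moves", "data": {"series": [[-2,0,0,0],[-2,0,0,0],[0,0,0,0]]}}

```text
clock: 24.95
tool_pos: [0.4689, 0.2432, 0.2455]
tool_rot: [-2.218, -2.215, -0.028]
force: [1.8, 22.0, -10.8]
opening: 0.001
finger_force: 10.8
```

Run:
```python
from h import *
go(*(np.array([.5279,.2247])+[-.06,.016]),.243,90)
```

```text
t 24.95 pos [0.4689 0.2432 0.2455] head 89.93 zdir [ 0.008  0.018 -1.   ] F [  1.8  22.  -10.8] op 0.001
 shift tool mm [-2.6 -1.   2.5] turn -0.1
```

The lever is against its stop (22 N). Backing off, rising and retreating, then a final check.

{"op": "apply_moves", "data": {"series": [[10,0,0,0],[20,0,0,0],[0,0,-20,0],[0,0,-25,0],[0,0,-25,0],[0,0,-30,0],[0,0,-30,0],[20,0,0,0]]}}

```text
clock: 25.62
tool_pos: [0.4715, 0.2843, 0.3797]
tool_rot: [2.229, 2.204, 0.013]
force: [1.7, -0.1, 0.5]
opening: -0.002
finger_force: 0.0
```

{"op": "apply_moves", "data": {"series": [[30,0,0,0],[30,0,0,0],[20,0,0,0],[0,0,0,0],[0,0,0,0],[0,0,0,0]]}}

```text
clock: 26.12
tool_pos: [0.4703, 0.3651, 0.3735]
tool_rot: [2.228, 2.213, 0.0]
force: [1.0, -0.2, 0.2]
opening: -0.002
finger_force: 0.0
```

Run:
```python
from h import *
im,d=grab('top'); hsv=cv2.cvtColor(im,cv2.COLOR_BGR2HSV)
red=((hsv[...,0]<10)|(hsv[...,0]>170))&(hsv[...,1]>130)&(hsv[...,2]>40)
for n,(v0,v1,u0,u1) in dict(used=(220,275,235,300),bare=(220,275,170,230)).items():
    m=np.zeros_like(red); m[v0:v1,u0:u1]=1; vv,uu=np.nonzero(red&m); w=atz('top',np.c_[uu,vv],.087); mu=w.mean(0)
    e=np.linalg.svd((w-mu)[:,:2])[2][0]; print(n,len(w),mu.round(4),np.degrees(np.arctan2(e[1],e[0])))
c=np.clip(im[140:310,100:380].astype(float)*1.8,0,255).astype('uint8')
cv2.imwrite('pics/crop9.png',cv2.resize(c,None,fx=2.8,fy=2.8,interpolation=cv2.INTER_CUBIC))
go(.5,.3,.3)
```

```text
used 85 [0.5171 0.0543 0.087 ] -103.15068609952169
bare 104 [0.4762 0.2265 0.087 ] 177.19155173599572
t 26.1667 pos [0.4706 0.3647 0.3734] head 89.55 zdir [ 0.001 -0.001 -1.   ] F [ 0.  -0.2  0. ] op -0.002
 shift tool mm [-64.3  29.8  73.5] turn None
```

View pics/crop9.png

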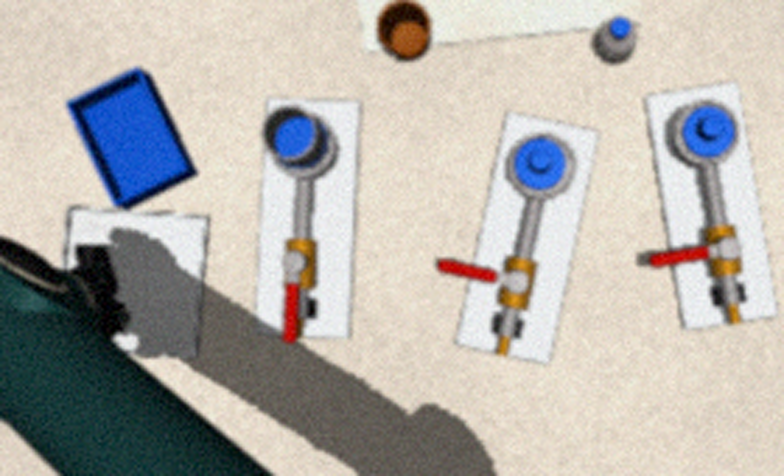

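The final view shows the bare lever in line with its pipe at about (291,312), and the used lever across at about (467,271). The used head is capped at (540,163) and the funnel is on the bare head at (298,140). Handing in.

```bash
python3 -c "
from rig import ctrl
print(ctrl.finish_job())"
```

```text
the job is handed in; nothing more can be done
None
```

The changeover is finished and handed in at about 26 s, in the order asked: used valve shut on its stop, funnel seated on the bare station, blue cap flat on the vacated head, then the bare station's valve opened onto its stop; the arm touched nothing else that I could see.

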